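# Shut the tool case and lock it with its T turn button

### The arm

A 7-joint arm with a two-finger parallel gripper is mounted at the origin on a cart in front of the work surface, level with it; the furniture and walls round the work are solid. World frame = base frame: x ahead of the robot, y to its left, z up, the work surface at z = 0. Lengths are in m, angles in rad, forces in N, time in s.
With the tool pointing down it reaches from about 0.4 to 0.85 m from the base axis. Payload 10.4 kg.
Tool frame: the origin (TCP) lies midway between the tips of the shut fingers; the grasp point (between the pads) lies 19 mm behind it; z points along the fingers, y is the line along which they close (so a half turn about z gives the same grasp; the last joint's range is limited). The gripper opens to 87 mm and grips with 3 to 60 N. Pads are 19 mm wide; open, the fingers measure 117 mm over their backs; the gripper's body (75 mm by 190 mm) begins 51 mm behind the grasp point.
Start: joints at [-1.208, 0.332, -0.065, 1.46, 0.022, 1.35, -0.088], TCP at [0.235, 0.579, 0.223] pointing down, gripper open.
Joint ranges: [-2.6, 2.6], [-0.5, 2.12], [-1.47, 1.34], [0.16, 2.42], [-1.27, 4.41], [0.06, 2.06], [-2.6, 2.6]. Speed limits (rad/s): [2.22, 2.22, 2.79, 2.79, 3.14, 3.14, 3.14].

### API

Orientations are given as a unit quaternion [x, y, z, w].
In Python, from bench import r gives the robot as it stands.
- The arm moves only by the tool apply_moves, never from a script. Its argument "steps" is a list of rows, each a list of 7 numbers: the turn, a rotation vector about the tool's x, y, z in rad, then the shift along the tool's x, y, z in mm, then the opening, from -1 (shut) to 1 (fully open). In form: [[ax, ay, az, x, y, z, claw], ...]. A call has 1 to 20 rows; each row is the pose to reach, as a shift and turn from the pose commanded when the call began, along the tool's axes at that moment; what a row does not reach only later rows make up. A row lasts 1/12 s, in which the tool goes at most 41.7 mm and 7.16 degrees, less where a joint would pass 70% of its speed; a pose out of reach is approached as far as the arm can. A call with a gripper value outside its range is refused whole. The fingers move at their own pace and stop on an object; "force" is the grip in N (left out, the last holds). Time passes only in rows, so rows that repeat a pose let the fingers close. It gives the time, the measured TCP pose, the force, the opening and the grip force at its end, in the units of the state.
- r.read_state(): the state, without advancing time (a new reading comes with each control period).
- r.camera(name): name is "scene" or "top" or "wrist"; returns a dict with "pixels" (480x640x3 uint8, red, green, blue), "z_map" (480x640 float32, m along the optical axis (not along the pixel's ray), 0 where there is no reading), "fovy" (degrees; the focal length in pixels is half the picture's height over the tangent of half this angle, whatever the lens; pixels are square), "cx", "cy" (the principal point, pixels), "position" and "orientation" of the camera in the world. Camera axes: x right, y down, z forward; pixel columns grow to the right and rows downward; lengths in m; the calibration is good to about 2 mm. A picture is of the moment at which its call begins.
- r.close_job(): hands the job in; it is judged then, once.
The state is a dict: "time": time; "joint_positions": joint angles; "joint_vel": joint speeds; "joint_torque": joint torques, N m; "ee_pos": TCP position; "eef_rot": TCP orientation; "ft_force": force on the tool from outside, world axes, zero at the start; "torque": the same for the moment, N m; "width": finger opening in m; "grip_force": force on a finger pad.
Only numpy, scipy, OpenCV 4.12 (cv2) and the standard library are available. Lean on these libraries where they do the work, as an engineer would, in place of code of your own. Each camera call takes 0.05 s, during which the arm holds its last target. There are 200 camera calls.

### The job

Shut the open wooden tool case on the bench and lock it: its brass T button has to pass up through the narrow slot in the lid as the lid comes down flat, and then be turned a full quarter turn across the slot so that it holds the lid. Leave the black film can, the paste pot and the pumice block round the case where they are.

Things in the scene. Friction and masses are not known exactly. Their poses are not given: they have to be found in the camera images.
- case: Wooden tool case, fixed, holding pliers and charcoal. Box 100 (x) x 200 (y) x 50 mm high with 8 mm walls, origin under the box's centre at bench level, z up. Its -x is the front, where a solid ledge (x -105 to -50, y -55 to +55 mm, top 50 mm high, level with the rim) carries the T button.
- lid (a joint): Lid angle on the rear hinge, rad: 0 = flat shut on rim and ledge, 1.57 = upright, 1.75 = stop; starts near upright. Damped, slightly stiff hinge: near upright the lid stays where it is; tipped forward to about 1.1 or less it sinks shut by itself in a few seconds. It can be pushed from behind. It comes to rest on the T's bar if the bar is not in line with the slot.
- lid_hinge (a point): Middle of the lid's hinge line, which runs along the case's y at case x +50 mm, z 50 mm (the lid's underside when shut).
- lid_tongue (a point): Middle of the lid's front edge (its top edge while open), 155 mm from the hinge. The lid is a board 8 mm thick: 200 mm wide for the first 102 mm from the hinge, then a tongue 110 mm wide.
- lid_slot (a point): Centre of the slot right through the lid's tongue, 125 mm from the hinge. The slot is 76 mm long, along the case's y, and 24 mm wide.
- turn_button (a joint): Angle q of the brass T button about its vertical axis, rad, anticlockwise from above: 0 = bar in line with the slot, at a stop; 1.57 = across it, at the other stop. One bar end points to (-sin q, cos q) in the case's x, y. Starts part-turned. Stays where left; about 2 N at a bar end turns it. It passes the slot only within about 0.1 of 0.
- t_head (a point): Centre of the T's bar, on its turning axis: 75 mm in front (case -x) of the case's origin, 70 mm above the bench. The bar is 64 mm long, 10 mm wide, 14 mm high (63 to 77 mm above the bench) on a 9 mm neck. The shut lid's top is 58 mm above the bench, so the bar stands 5 mm clear of it.
- film_can: Bystander: black film can, 34 mm across, 48 mm high, standing to the left of the case; origin under its centre.
- paste_pot: Bystander: round pot with a lid, 65 mm across, 29 mm high, to the right of the case; origin under its centre.
- pumice: Bystander: grey-brown pumice block 88 x 128 x 30 mm, to the right of the case; origin under its centre.

How it is judged:
By the outcome, as a careful person would: the job done as asked, in the order asked, and still so for the second after the job is handed in, with the robot touching nothing.
It also fails if it takes over 53 s, if anything falls off the work surface, if the arm or the gripper's body presses on something with over 40 N, if the wrist force passes 120 N, or if a joint passes its speed limit or range.

## Working session

There is one attempt and no reset: what is moved stays moved. The work goes in short steps, Python scripts to look and compute and a tool call to move; the robot and the scene stay as the last step left them, time stands still between calls to the robot, and variables do not carry over. Pictures are saved under pics/ and viewed, at most 10 in all, crops included, and the job is handed in when it is done.

Besides the shell and the picture viewer there is one more tool, called after "Call:" as name(argument=value, ...) on one line, values as JSON. apply_moves: Moves the arm, as the interface text tells. Its arguments: {"type":"object","properties":{"steps":{"type":"array","items":{"type":"array","items":{"type":"number"}}},"force":{"type":"number"}},"required":["steps"]}

```bash
mkdir -p pics
cat > h.py <<'E'
import numpy as np,cv2
from scipy.spatial.transform import Rotation as R
from bench import r
def cam(n,f=None):
    c=r.camera(n)
    if f: cv2.imwrite('pics/'+f,c['pixels'][:,:,::-1])
    return c
def pts(c):
    f=240/np.tan(np.radians(c['fovy'])/2)
    v,u=np.mgrid[:480,:640]; z=c['z_map']
    p=np.stack([(u-c['cx'])/f*z,(v-c['cy'])/f*z,z],-1)
    o=np.array(c['orientation']); M=R.from_quat(o).as_matrix() if o.size==4 else o
    return p@M.T+np.array(c['position'])
E
python3 - <<'E'
from h import *
for n in('scene','top'):
    c=cam(n,n+'1.png'); print(n,c['position'],c['orientation'],c['fovy'])
    np.save(n+'1.npy',pts(c))
print(r.read_state())
E
```

```text
scene [-0.60174208 -0.62140604  0.72785134] [ 0.73488762 -0.44074754  0.25407748 -0.44847122] 42.169692087586405
top [ 0.31234043 -0.00864097  1.17644041] [-0.70008249  0.70741638 -0.06214187  0.07473254] 50.944613215462056
{'time': 0.1, 'joint_positions': array([-1.20755287,  0.3328298 , -0.06465923,  1.4608874 ,  0.02159007,
        1.3499292 , -0.08847904]), 'joint_vel': array([-1.67607686e-04, -4.47115123e-04, -2.18563802e-03, -1.38451526e-03,
        1.43511363e-03, -2.05409965e-03, -1.96212773e-05]), 'joint_torque': array([ 9.71347326e-04, -6.24539208e+01,  2.41046527e-02, -3.90723574e+01,
       -6.16078055e-02,  3.64574092e-02,  6.70248710e-05]), 'ee_pos': array([0.2350976 , 0.57869632, 0.22180586]), 'eef_rot': array([ 1.91727149e-01,  9.81448032e-01, -6.72511372e-04, -9.72244655e-05]), 'ft_force': array([-0.51257822,  0.23640747,  0.3372646 ]), 'torque': array([ 0.01344682, -0.03004546,  0.01818427]), 'grip_force': 0.0, 'width': 0.08713295387531793}
```

View pics/scene1.png

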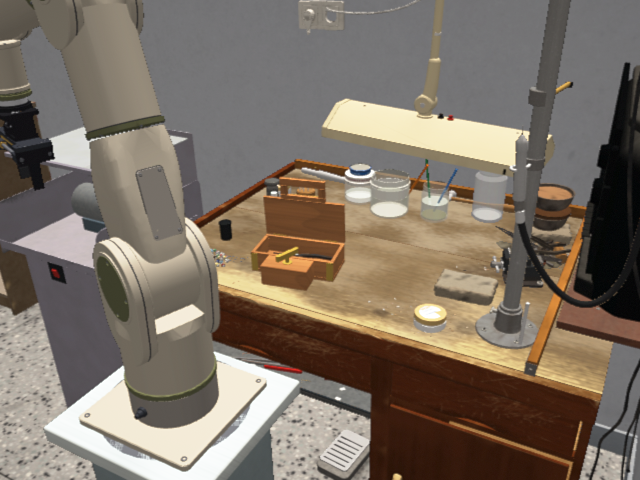

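View pics/top1.png

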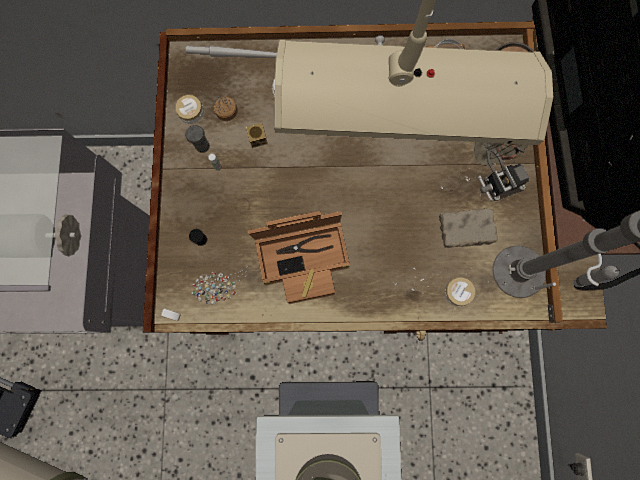

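The scene view shows the open case at about (298,250), with the film can at (225,230) and the pumice and pot on the right. In the top view the case is at (303,255), the lid's edge at (297,225) and the T bar at (308,284), turned mostly fore-aft. The lamp hood is behind it, at rows above 140.

Run:
```python
from h import *
P=np.load('top1.npy'); im=cv2.imread('pics/top1.png')
S=np.load('scene1.npy')
def at(u,v): print((u,v),P[v,u].round(3))
for q in[(308,284),(198,237),(461,291),(468,228),(330,130),(500,130),(410,75),(297,222),(300,136)]:at(*q)
roi=np.zeros(P.shape[:2],bool); roi[205:305,240:360]=1
z=P[...,2]
m=roi&(z>.044)&(z<.056); 
rect=cv2.minAreaRect(P[m][:,:2].astype(np.float32)*1000);print('rim+ledge',rect)
# ledge only : below row 268
ml=m.copy(); ml[:272]=0; print('ledge',cv2.minAreaRect(P[ml][:,:2].astype(np.float32)*1000),np.median(P[ml][:,2]))
mb=roi&(z>.060)&(z<.085)&(np.arange(480)[:,None]>262); b=P[mb]
print('bar',cv2.minAreaRect(b[:,:2].astype(np.float32)*1000),b.mean(0),len(b),np.median(b[:,2]))
# scene view of bar & lid
zs=S[...,2]; R1=np.zeros_like(zs,bool);R1[190:290,240:350]=1
k=R1&(zs>.060)&(zs<.085)&(np.linalg.norm(S[...,:2]-b.mean(0)[:2],axis=-1)<.05)
print('bar scene',cv2.minAreaRect(S[k][:,:2].astype(np.float32)*1000),S[k].mean(0),k.sum(),S[k][:,2].max())
k=R1&(zs>.09)&(zs<.22)&(S[...,0]<b.mean(0)[0]+.22)
L=S[k];print('lid',len(L),L.min(0),L.max(0))
c=L.mean(0);n=np.linalg.svd(L-c,full_matrices=False)[2][2];print('plane',c,n)
```

```text
(308, 284) [0.438 0.038 0.077]
(198, 237) [0.553 0.292 0.046]
(461, 291) [ 0.424 -0.307  0.03 ]
(468, 228) [ 0.569 -0.331  0.033]
(330, 130) [ 0.707 -0.014  0.28 ]
(500, 130) [ 0.705 -0.337  0.272]
(410, 75) [ 0.772 -0.155  0.361]
(297, 222) [0.556 0.056 0.166]
(300, 136) [0.816 0.059 0.   ]
rim+ledge ((486.94146728515625, 47.97483825683594), (156.2439727783203, 200.13864135742188), 11.260139465332031)
ledge ((434.7978210449219, 63.07594299316406), (164.7661590576172, 67.69910430908203), 89.59596252441406) 0.050868192933919865
bar ((439.23883056640625, 38.731319427490234), (10.208991050720215, 61.96171951293945), 71.68141174316406) [0.43871151 0.03868294 0.07710143] 140 0.0773734091769619
bar scene ((438.21307373046875, 37.078819274902344), (14.315380096435547, 67.10050201416016), 74.16568756103516) [0.43532473 0.03687611 0.07136733] 173 0.07902794232357235
lid 2219 [ 0.53096437 -0.037787    0.09003032] [0.58457018 0.16321061 0.18429351]
plane [0.55695199 0.05852759 0.12797371] [0.97879781 0.19297804 0.06866094]
```

Run:
```python
import cv2
a=cv2.imread('pics/top1.png')[200:310,230:370];cv2.imwrite('pics/c1.png',cv2.resize(a,None,fx=5,fy=5,interpolation=cv2.INTER_CUBIC))
```

```text
(no output)
```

View pics/c1.png

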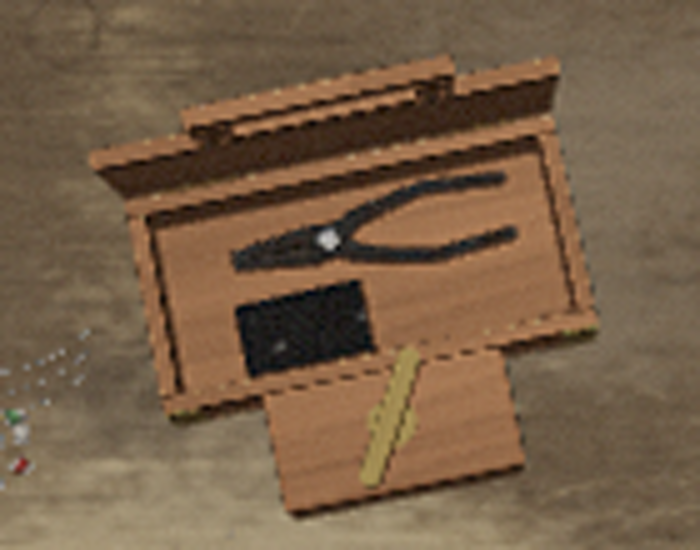

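The crop shows the bar running from about (405,355) to (370,480), which puts q at roughly 1.06. The case yaw is about 11.2°, the T is at about (0.4385, 0.0385) with its top at 77 mm, as it should be, and the lid is at about 1.50 rad.

```bash
cat >> h.py <<'E'
def go(pos,yaw):
    "tool-frame row to TCP pos (m), pointing down, closing line at world yaw (deg), nearest half turn"
    s=r.read_state(); A=R.from_quat(s['eef_rot'])
    best=[]
    for k in(0,180):
        a=np.radians(yaw+k); y=np.array([np.cos(a),np.sin(a),0]); z=np.array([0,0,-1.])
        B=R.from_matrix(np.stack([np.cross(y,z),y,z],1)); v=(A.inv()*B).as_rotvec(); best.append((np.linalg.norm(v),v))
    v=min(best,key=lambda t:t[0])[1]; d=A.inv().apply(np.array(pos)-s['ee_pos'])*1000
    print('t',round(s['time'],2),'row',v.round(3),d.round(1),'F',s['ft_force'].round(1),'w',round(s['width'],3),'j',s['joint_positions'].round(2))
CY=11.2; ex=np.array([np.cos(np.radians(CY)),np.sin(np.radians(CY)),0]); ey=np.array([-ex[1],ex[0],0])
E
python3 -c "
from h import *
go([.4385,.0385,.20],72)"
```

```text
t 0.1 row [-0.001  0.    -0.072] [-391.7 -423.9   22.4] F [-0.5  0.2  0.3] w 0.087 j [-1.21  0.33 -0.06  1.46  0.02  1.35 -0.09]
```

Call:
apply_moves(steps=[[0,0,-0.07,-392,-424,22,1],[0,0,-0.07,-392,-424,22,1],[0,0,-0.07,-392,-424,22,1],[0,0,-0.07,-392,-424,22,1],[0,0,-0.07,-392,-424,22,1],[0,0,-0.07,-392,-424,22,1],[0,0,-0.07,-392,-424,22,1],[0,0,-0.07,-392,-424,22,1],[0,0,-0.07,-392,-424,22,1],[0,0,-0.07,-392,-424,22,1],[0,0,-0.07,-392,-424,22,1],[0,0,-0.07,-392,-424,22,1],[0,0,-0.07,-392,-424,22,1],[0,0,-0.07,-392,-424,22,1],[0,0,-0.07,-392,-424,22,1],[0,0,-0.07,-392,-424,22,1],[0,0,-0.07,-392,-424,22,1],[0,0,-0.07,-392,-424,22,1]], force=15)

```text
time: 1.6
ee_pos: [0.4384, 0.04, 0.2004]
eef_rot: [0.156, 0.988, 0.0, -0.0]
ft_force: [0.2, 0.7, 0.2]
width: 0.0871
grip_force: 0.0
```

Run:
```python
from h import *
go([.4385,.0385,.20],72)
c=cam('wrist','w1.png');P=pts(c)
print(c['position'])
d=np.linalg.norm(P[...,:2]-[.4385,.0385],axis=-1);z=P[...,2]
m=(d<.045)&(z>.070)&(z<.085);b=P[m]
if len(b): print('bar',cv2.minAreaRect(b[:,:2].astype(np.float32)*1000),b.mean(0),len(b))
v,u=np.nonzero(m);print(u.min(),u.max(),v.min(),v.max())
```

```text
t 1.6 row [-0. -0.  0.] [-0.5 -1.4  0.4] F [0.2 0.7 0.2] w 0.087 j [-0.65 -0.09  0.43  1.97  0.04  1.26  1.03]
[0.3611925  0.06538696 0.36111583]
bar ((438.3652038574219, 40.513641357421875), (9.627984046936035, 63.79804611206055), 71.75601196289062) [0.4368542  0.04079254 0.07532815] 1054
313 326 189 272
```

View pics/w1.png

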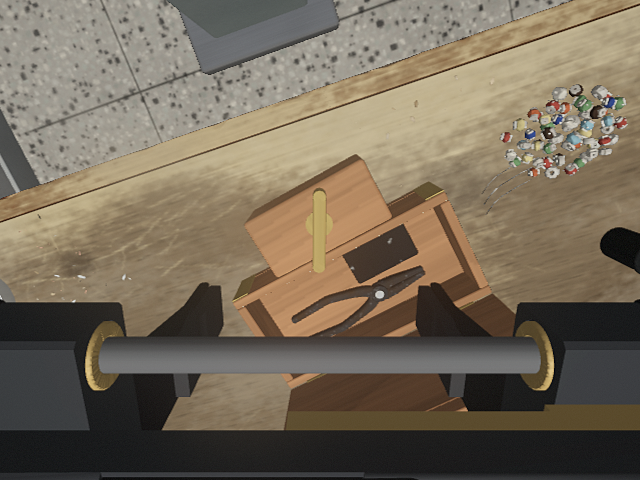

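The wrist view shows the bar upright at (319,230), midway between the fingers, so it is aligned. I'll go down, grip it and turn it.

Call:
apply_moves(steps=[[0,0,0,0,0,40,1],[0,0,0,0,0,80,1],[0,0,0,0,0,115,1],[0,0,0,0,0,132,1],[0,0,0,0,0,138,1],[0,0,0,0,0,138,1],[0,0,0,0,0,138,-1],[0,0,0,0,0,138,-1],[0,0,0,0,0,138,-1],[0,0,0,0,0,138,-1],[0,0,0,0,0,138,-1],[0,0,0,0,0,138,-1],[0,0,0,0,0,138,-1],[0,0,0,0,0,138,-1]], force=15)

```text
time: 2.82
ee_pos: [0.4388, 0.0388, 0.0626]
eef_rot: [0.157, 0.988, 0.0, 0.0]
ft_force: [0.0, 0.1, 0.0]
width: 0.0416
grip_force: 0.0
```

```bash
python3 -c "
from h import *
go([.4385,.0395,.062],11.2)"
```

```text
t 2.82 row [ 0.   -0.    1.06] [0.6 0.6 0.6] F [0.  0.1 0. ] w 0.042 j [-0.63  0.09  0.46  2.13 -0.05  0.93  1.11]
```

Call:
apply_moves(steps=[[0,0,0,0,0,0,-1],[0,0,0,0,0,0,-1],[0,0,0,0,0,0,-1],[0,0,0,0,0,0,-1],[0,0,0,0,0,0,-1],[0,0,0,0,0,0,-1],[0,0,0,0,0,0,-1],[0,0,0,0,0,0,-1]], force=15)

```text
time: 3.48
ee_pos: [0.439, 0.0394, 0.0626]
eef_rot: [0.157, 0.988, 0.0, 0.0]
ft_force: [1.9, 4.6, -4.0]
width: 0.0098
grip_force: 15.0
```

Gripped: the opening is 9.8 mm. Now the turn.

Call:
apply_moves(steps=[[0,0,0.11,0,0,0,-1],[0,0,0.22,0,0,0,-1],[0,0,0.33,0,0,0,-1],[0,0,0.44,0,0,0,-1],[0,0,0.55,0,0,0,-1],[0,0,0.66,0,0,0,-1],[0,0,0.77,0,0,0,-1],[0,0,0.88,0,0,0,-1],[0,0,0.98,0,0,0,-1],[0,0,1.04,0,0,0,-1],[0,0,1.08,0,0,0,-1],[0,0,1.08,0,0,0,-1]])

```text
time: 4.48
ee_pos: [0.4395, 0.0398, 0.0626]
eef_rot: [0.643, 0.766, 0.001, 0.0]
ft_force: [5.0, 6.6, -7.0]
width: 0.0103
grip_force: 15.2
```

```bash
python3 -c "
from h import *
go([.4385,.0395,.062],11.2);print(r.read_state()['torque'])"
```

```text
t 4.48 row [ 0.002 -0.001 -0.022] [-0.1 -1.   0.6] F [ 5.   6.6 -7. ] w 0.01 j [-0.69  0.09  0.52  2.13 -0.06  0.93  0.04]
[ 1.39953865 -1.02316945  0.28880683]
```

Call:
apply_moves(steps=[[0,0,0,0,0,0,-0.6],[0,0,0,0,0,0,-0.6],[0,0,0,0,0,0,-0.6],[0,0,0,0,0,0,-0.6],[0,0,0,0,0,-20,-0.6],[0,0,0,0,0,-60,-0.6],[0,0,-0.12,0,0,-100,-1],[0,0,-0.24,0,0,-140,-1],[0,0,-0.36,0,0,-180,-1],[0,0,-0.48,0,0,-195,-1],[0,0,-0.6,0,0,-195,-1],[0,0,-0.72,0,0,-195,-1],[0,0,-0.84,0,0,-195,-1],[0,0,-0.96,0,0,-195,-1],[0,0,-1.08,0,0,-195,-1],[0,0,-1.2,0,0,-195,-1],[0,0,-1.32,0,0,-195,-1],[0,0,-1.44,0,0,-195,-1],[0,0,-1.56,0,0,-195,-1],[0,0,-1.58,0,0,-195,-1]])

```text
time: 6.15
ee_pos: [0.4387, 0.0384, 0.2575]
eef_rot: [-0.095, 0.996, -0.0, -0.0]
ft_force: [-0.2, 0.1, -0.6]
width: 0.0
grip_force: 0.0
```

Run:
```python
from h import *
c=cam('wrist','w2.png');P=pts(c)
d=np.linalg.norm(P[...,:2]-[.4388,.0396],axis=-1);z=P[...,2]
b=P[(d<.045)&(z>.070)&(z<.085)]
print('bar',cv2.minAreaRect(b[:,:2].astype(np.float32)*1000),b.mean(0),len(b))
m=(d<.11)&(z>.044)&(z<.055)&((P[...,:2]-[.439,.0397])@ex[:2]<.02)
print('ledge',cv2.minAreaRect(P[m][:,:2].astype(np.float32)*1000))
go([.601,.0717,.25],101.2)
```

```text
bar ((437.8339538574219, 40.3198127746582), (9.803788185119629, 62.76356506347656), 10.882272720336914) [0.43750578 0.04004428 0.07503479] 826
ledge ((433.53173828125, 39.33517074584961), (50.97556686401367, 110.09412384033203), 11.057456016540527)
t 6.2 row [ 0.   -0.   -0.01] [-165.7    2.8    7.4] F [-0.7 -0.8  0.2] w 0.0 j [-0.84 -0.16  0.6   1.89  0.09  1.39  1.48]
```

View pics/w2.png

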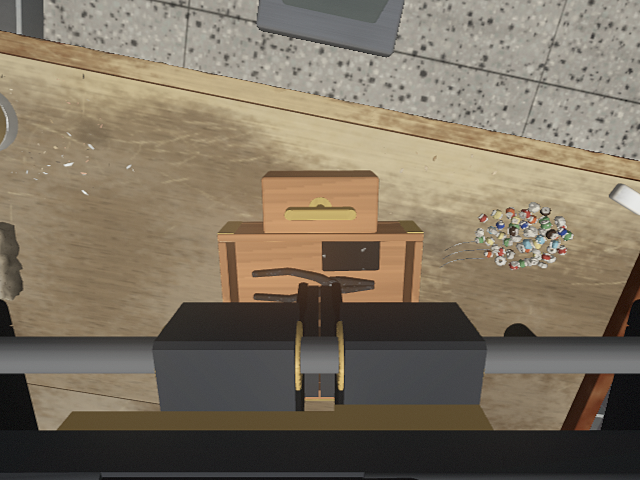

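The bar at (320,214) now lies along the slot direction (10.9° against the ledge's 11.06°), so q is about 0. Next I'll go over and behind the lid and push it.

Call:
apply_moves(steps=[[0,0,0,-40,1,0,-1],[0,0,0,-80,1,0,-1],[0,0,0,-120,2,0,-1],[0,0,0,-155,2,0,-1],[0,0,0,-168,3,0,-1],[0,0,0,-168,3,0,-1],[0,0,0,-168,3,0,-1],[0,0,0,-168,3,30,-1],[0,0,0,-168,3,65,-1],[0,0,0,-168,3,85,-1],[0,0,0,-168,3,88,-1],[0,0,0,-168,3,88,-1]])

```text
time: 7.2
ee_pos: [0.6022, 0.0722, 0.1694]
eef_rot: [-0.091, 0.996, 0.0, -0.001]
ft_force: [0.6, 0.2, 0.6]
width: 0.0004
grip_force: 0.0
```

Call:
apply_moves(steps=[[0,0,0,15,0,0,-1],[0,0,0,25,0,0,-1],[0,0,0,35,0,0,-1],[0,0,0,45,0,0,-1],[0,0,0,55,0,0,-1],[0,0,0,65,0,0,-1],[0,0,0,75,0,0,-1],[0,0,0,85,0,0,-1],[0,0,0,95,0,0,-1],[0,0,0,102,0,0,-1],[0,0,0,102,0,0,-1],[0,0,0,102,0,0,-1],[0,0,0,102,0,0,-1],[0,0,0,102,0,0,-1]])

```text
time: 8.37
ee_pos: [0.5036, 0.0539, 0.1698]
eef_rot: [-0.092, 0.996, -0.0, 0.0]
ft_force: [-0.1, 0.7, 0.5]
width: 0.0003
grip_force: 0.0
```

Run:
```python
from h import *
c=cam('scene');P=pts(c);d=(P[...,:2]-[.5616,.064]);a=d@ex[:2];b=d@ey[:2];z=P[...,2]
m=(np.abs(b)<.10)&(a<.0)&(a>-.16)&(z>.09)&(z<.2)
# lid front face seen from scene: angle from hinge
print(m.sum(),np.median(np.arctan2(z[m]-.05,-a[m])),z[m].max())
go([.439,.0397,.24],11.2)
```

```text
1639 0.9204835378985062 0.19972174325912684
t 8.42 row [-0.     0.     1.559] [ 66.   -2.1 -70.4] F [0.4 0.9 0.8] w 0.0 j [-0.85  0.11  0.7   1.87 -0.08  1.19  1.63]
```

The lid is sinking. I'll rise, go over the T with the fingers opening, and turn for the next grip.

Call:
apply_moves(steps=[[0,0,0,0,0,-35,-1],[0,0,0,0,0,-70,-1],[0,0,0.12,0,0,-70,-0.3],[0,0,0.24,30,-1,-70,-0.3],[0,0,0.36,50,-2,-70,-0.3],[0,0,0.48,66,-2,-70,-0.3],[0,0,0.6,66,-2,-70,-0.3],[0,0,0.72,66,-2,-70,-0.3],[0,0,0.84,66,-2,-70,-0.3],[0,0,0.96,66,-2,-70,-0.3],[0,0,1.08,66,-2,-70,-0.3],[0,0,1.2,66,-2,-70,-0.3],[0,0,1.32,66,-2,-70,-0.3],[0,0,1.44,66,-2,-70,-0.3],[0,0,1.56,66,-2,-70,-0.3],[0,0,1.56,66,-2,-70,-0.3],[0,0,1.56,66,-2,-70,-0.3],[0,0,1.56,66,-2,-70,-0.3],[0,0,1.56,66,-2,-70,-0.3]])

```text
time: 10.0
ee_pos: [0.4387, 0.0397, 0.2395]
eef_rot: [0.634, 0.773, -0.0, -0.0]
ft_force: [0.4, 0.5, -0.1]
width: 0.0304
grip_force: 0.0
```

Call:
apply_moves(steps=[[0,0,0,0,0,0,-0.3],[0,0,0,0,0,0,-0.3],[0,0,0,0,0,0,-0.3],[0,0,0,0,0,0,-0.3],[0,0,0,0,0,0,-0.3],[0,0,0,0,0,0,-0.3],[0,0,0,0,0,0,-0.3],[0,0,0,0,0,0,-0.3],[0,0,0,0,0,0,-0.3],[0,0,0,0,0,0,-0.3],[0,0,0,0,0,0,-0.3],[0,0,0,0,0,0,-0.3],[0,0,0,0,0,0,-0.3],[0,0,0,0,0,0,-0.3],[0,0,0,0,0,0,-0.3],[0,0,0,0,0,0,-0.3],[0,0,0,0,0,0,-0.3],[0,0,0,0,0,0,-0.3],[0,0,0,0,0,0,-0.3],[0,0,0,0,0,0,-0.3]])

```text
time: 11.67
ee_pos: [0.4386, 0.0397, 0.2395]
eef_rot: [0.635, 0.773, 0.0, -0.0]
ft_force: [0.3, -0.1, -0.2]
width: 0.0305
grip_force: 0.0
```

```bash
cat > look.py <<'E'
from h import *
import sys
n=sys.argv[1]
c=cam('wrist',n+'.png');P=pts(c)
o=P[...,:2]-[.439,.0397];a=o@ex[:2];b=o@ey[:2];z=P[...,2]
m=(np.hypot(a,b)<.04)&(z>.068)&(z<.085);B=P[m]
print('bar',cv2.minAreaRect(B[:,:2].astype(np.float32)*1000),len(B))
S=pts(cam('scene'));o=S[...,:2]-[.439,.0397];a=o@ex[:2];b=o@ey[:2];z=S[...,2]
for lo,hi in((-.027,-.016),(.016,.025),(.06,.08),(.09,.11)):
    m=(a>lo)&(a<hi)&(np.abs(b)<.05)&(z<.12)&(z>.03);print(lo,m.sum(),np.median(z[m]).round(4) if m.any() else '')
go([.439,.0397,.0625],11.2)
E
python3 look.py w3
```

```text
bar ((438.6864318847656, 40.49404525756836), (9.47829818725586, 63.17439270019531), 11.106507301330566) 866
-0.027 163 0.0561
0.016 23 0.0577
0.06 156 0.0572
0.09 155 0.0571
t 11.77 row [ 0. -0. -0.] [-1.00e-01  4.00e-01  1.77e+02] F [ 0.5 -0.3 -0.3] w 0.03 j [-0.79 -0.14  0.55  1.92  0.08  1.35 -0.06]
```

View pics/w3.png

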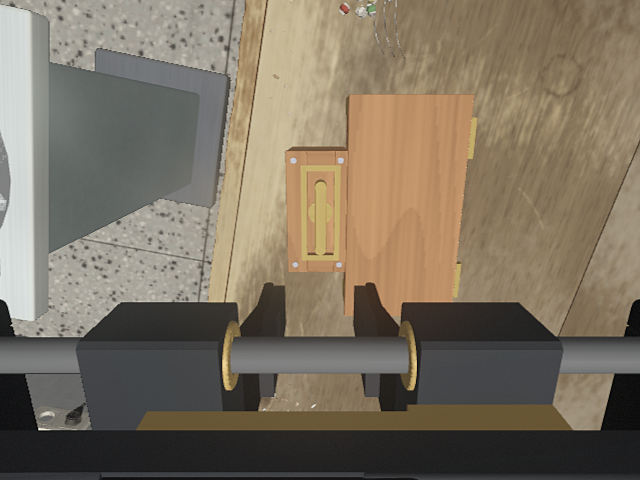

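The view shows the lid flat with the bar standing up through the slot at (320,217), and the lid top measures about 57 mm. I'll go down, grip and turn a quarter turn anticlockwise.

Call:
apply_moves(steps=[[0,0,0,0,0,40,-0.3],[0,0,0,0,0,80,-0.3],[0,0,0,0,0,120,-0.3],[0,0,0,0,0,155,-0.3],[0,0,0,0,0,170,-0.3],[0,0,0,0,0,175,-0.3],[0,0,0,0,0,175,-0.3],[0,0,0,0,0,175,-1],[0,0,0,0,0,175,-1],[0,0,0,0,0,175,-1],[0,0,0,0,0,175,-1],[0,0,0,0,0,175,-1],[0,0,0,0,0,175,-1],[0,0,0,0,0,175,-1]], force=15)

```text
time: 12.93
ee_pos: [0.4395, 0.0401, 0.0654]
eef_rot: [0.635, 0.773, 0.001, 0.0]
ft_force: [-0.1, 0.8, 7.4]
width: 0.0098
grip_force: 15.0
```

Call:
apply_moves(steps=[[0,0,-0.11,0,0,0,-1],[0,0,-0.22,0,0,0,-1],[0,0,-0.33,0,0,0,-1],[0,0,-0.44,0,0,0,-1],[0,0,-0.55,0,0,0,-1],[0,0,-0.66,0,0,0,-1],[0,0,-0.77,0,0,0,-1],[0,0,-0.88,0,0,0,-1],[0,0,-0.99,0,0,0,-1],[0,0,-1.1,0,0,0,-1],[0,0,-1.21,0,0,0,-1],[0,0,-1.32,0,0,0,-1],[0,0,-1.43,0,0,0,-1],[0,0,-1.52,0,0,0,-1],[0,0,-1.58,0,0,0,-1],[0,0,-1.61,0,0,0,-1],[0,0,-1.62,0,0,0,-1],[0,0,-1.62,0,0,0,-1]])

```text
time: 14.43
ee_pos: [0.4389, 0.0392, 0.0653]
eef_rot: [-0.122, 0.993, 0.0, 0.0]
ft_force: [-2.4, -3.1, 10.5]
width: 0.0101
grip_force: 15.6
```

```bash
python3 -c "
from h import *
go([.439,.0397,.064],101.2);print(r.read_state()['torque'])"
```

```text
t 14.43 row [0.    0.    0.048] [-0.2  0.5  1.3] F [-2.4 -3.1 10.5] w 0.01 j [-0.68  0.08  0.51  2.13 -0.05  0.94  1.67]
[-0.64607099  0.85119817 -0.34989484]
```

Turned onto the stop. Release and lift.

Call:
apply_moves(steps=[[0,0,0,0,0,0,-0.3],[0,0,0,0,0,0,-0.3],[0,0,0,0,0,0,-0.3],[0,0,0,0,0,0,-0.3],[0,0,0,0,0,0,-0.3],[0,0,0,0,0,-15,-0.3],[0,0,0,0,0,-50,-0.3],[0,0,0,0,0,-90,-0.3],[0,0,0,0,0,-130,-0.3],[0,0,0,0,0,-165,-0.3],[0,0,0,0,0,-175,-0.3],[0,0,0,0,0,-175,-0.3],[0,0,0,0,0,-175,-0.3]])

```text
time: 15.52
ee_pos: [0.4386, 0.0398, 0.2392]
eef_rot: [-0.122, 0.993, 0.0, 0.0]
ft_force: [0.3, -0.5, 0.1]
width: 0.0301
grip_force: 0.0
```

```bash
python3 look.py w4
```

```text
bar ((437.92877197265625, 40.18016052246094), (63.29479217529297, 9.985230445861816), 11.166878700256348) 852
-0.027 168 0.0565
0.016 82 0.0577
0.06 164 0.0573
0.09 154 0.0573
t 15.62 row [ 0.002 -0.002 -1.522] [-1.500e+00 -1.000e-01  1.755e+02] F [ 0.6  0.1 -0.6] w 0.031 j [-0.71 -0.13  0.48  1.92  0.06  1.34  1.57]
```

View pics/w4.png

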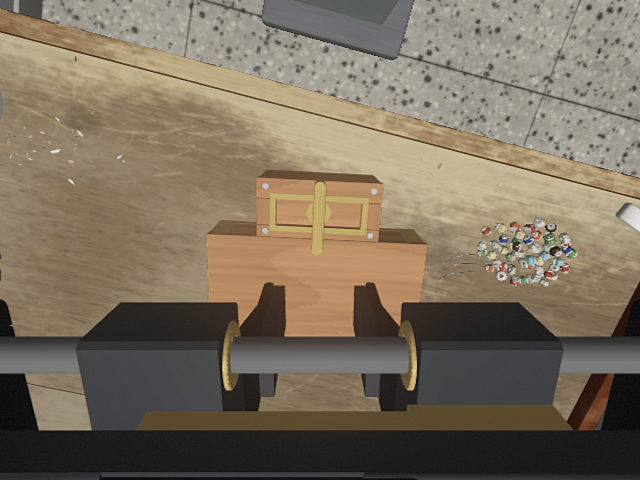

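The bar at (319,217) lies square across the slot (11.17° against the case's 11.2°). The lid is flat and the gripper is clear, so I'm handing in.

```bash
python3 -c "
from bench import r
print(r.close_job())"
```

```text
the job is handed in; nothing more can be done
None
```

The case is shut and locked: the lid is flat, the T button came up through the slot and is turned a full quarter turn across it, and the job was handed in at about 16 s with no contact made with the can, pot or pumice.

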